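# Roll the pipe offcut to the chalk line on the base plate

### The job

The piece of pipe is to be welded across the base plate on the chalk line. Push it gently from the side so that it rolls over the plate and comes to rest lying along the line, centred over it; roll it, do not lift it or drag it, and do not let it run on past the line. Leave the thinner round bar on the other side of the line where it lies.

Things in the scene. Friction and masses are not known exactly. Their poses are not given: they have to be found in the camera images.
- pipe: Loose piece of steel pipe lying on its side on the plate: outside diameter 48 mm, length 120 mm, open ends, about 0.4 kg. Origin on its axis at mid-length, 24 mm above the plate; x along the pipe; y and z turn as it rolls. Starts 95 to 135 mm to either side of the chalk line, up to 8 degrees askew. Rolls when pushed at the height of its axis; pushed at 40 mm/s it coasts only a few mm.
- bar: Loose solid round steel bar lying on the plate on the other side of the chalk line from the pipe, thinner than it: diameter 25 mm, length 120 mm. Origin on its axis at mid-length, 12.5 mm above the plate; x along the bar. To be left alone.
- weld_line (a point): Middle of the white chalk line, 160 mm long and 3.5 mm wide, drawn across the middle of the plate, on its upper face. x runs along the line, y across it along the plate's length, z up.
- plate: Dark flat steel base plate fixed to the bench, 200 mm along x, 380 mm along y, 10 mm thick, a bolt hole near each corner. Origin at the centre of its underside, on the bench. Its place and heading vary. A stick of chalk and a nut lie near its long edges, at least 75 mm from its middle, beside the pipe's way.

How it is judged:
By the outcome, as a careful person would: the job done as asked, in the order asked, and still so for the second after the job is handed in, with the robot touching nothing.
It also fails if it takes over 38 s, if anything falls off the work surface, if the arm or the gripper's body presses on something with over 40 N, if the wrist force passes 120 N, or if a joint passes its speed limit or range.

### The arm

A 6-joint arm with a two-finger parallel gripper is mounted at the origin on the work surface; the furniture and walls round the work are solid. World frame = base frame: x ahead of the robot, y to its left, z up, the work surface at z = 0. Lengths are in m, angles in rad, forces in N, time in s.
With the tool pointing down it reaches from about 0.225 to 0.875 m from the base axis. Payload 3.4 kg.
Tool frame: the origin (TCP) lies between the finger pads; the fingertips stand 17 mm ahead of it and the grasp point (between the pads) lies 2 mm behind it; y points along the fingers, z is the direction in which the jaws open and shut, and the axes are right-handed (so a half turn about y gives the same grasp; the last joint's range is limited). The gripper opens to 85 mm and grips with 20 to 120 N. Pads are 22 mm wide; open, the fingers measure 114 mm over their backs; the gripper's body (76 mm by 85 mm) begins 54 mm behind the grasp point. The pads swing forward as they close: fully open they stand 13 mm farther back than shut.
Start: joints at [-1.368, 0.276, 1.505, -0, 1.361, -0.121], TCP at [0.183, -0.545, 0.248] pointing down, gripper open.
Joint ranges: [-2.89, 2.89], [-0.75, 2.08], [0.22, 2.7], [-1.18, 4.32], [0.11, 2.71], [-2.7, 2.7]. Speed limits (rad/s): [2.57, 2.57, 3.14, 3.14, 3.14, 3.14].

### API

Orientations are given as a unit quaternion [w, x, y, z].
In Python, from rig import manip, get_image, camera_model, sign_off, spot_in, silhouettes, spot_point gives the robot as it stands.
- The arm moves only by the tool jog_arm, never from a script. Its argument "targets" is a list of rows, each a list of 3 entries, a list of its own where there are three numbers: the finger opening in m, from 0 to 0.0854, then the shift along the world's x, y, z in m, then the turn about the world's z in rad. In form: [[claw, [x, y, z], spin], ...]. A call has 1 to 10 rows; each row shifts and turns the commanded pose from where the row before left it; what a row does not reach is not made up. A row lasts 1/8 s, in which the tool goes at most 62.5 mm and 10.7 degrees, less where a joint would pass 70% of its speed; a pose out of reach is approached as far as the arm can. A call with a gripper value outside its range is refused whole. The fingers move at their own pace and stop on an object; "force" is the grip in N (left out, the last holds). Time passes only in rows, so rows that do not move let the fingers close. It gives the time, the measured TCP pose, the force and the opening at its end, in the units of the state.
- manip.get_state(): the state, without advancing time (a new reading comes with each control period).
- get_image(name): name is "side" or "top"; returns (picture, depth): 420x560x3 uint8, red, green, blue; 420x560 float32, m along the optical axis (not along the pixel's ray), 0 where there is no reading.
- camera_model(name): a dict with "mtx" (3x3 intrinsics, pixels), "world_from_camera" (4x4, takes a point from camera to world coordinates). Camera axes: x right, y up, looking along -z (the intrinsics and any distortion apply to the point x, -y, -z); pixel columns grow to the right and rows downward; lengths in m; the calibration is good to about 2 mm. A picture is of the moment at which its call begins. camera_model takes no time and is no camera call.
- sign_off(): hands the job in, once; it reports no verdict.
Trained networks look in the newest picture that a camera, given by its name, has taken for a name from the list of things; names that differ only in an ending like _2 or _b are one class to them, and where a whole thing is asked for, a point or a joint stands for the part that bears it (a point fixed in the world has none). Each returns a list of dicts, best first, with "score" (0 to 1); they miss things now and then, are a little off and sometimes report something else, mostly with a low value. They report only what shows in the picture. A call takes as long as a camera call.
- spot_in(name, camera): "position" ([column, row] in pixels, amid what is visible of it).
- silhouettes(name, camera): "mask" (420x560 bool, what is visible of it) and "position" ([column, row] in pixels, amid what is visible of it).
- spot_point(name, camera): "position" ([column, row] in pixels: a listed point, or the origin of a listed thing).
The state is a dict: "clock": time; "qpos": joint angles; "qd": joint speeds; "effort": joint torques, N m; "position": TCP position; "ee_rot": TCP orientation; "contact_force": force on the tool from outside, world axes, zero at the start; "moment": the same for the moment, N m; "width": finger opening in m.
Only numpy, scipy, OpenCV 4.12 (cv2) and the standard library are available. Lean on these libraries where they do the work, as an engineer would, in place of code of your own. Each camera call takes 0.05 s, during which the arm holds its last target.

## Working session

There is one attempt and no reset: what is moved stays moved. The work goes in short steps, Python scripts to look and compute and a tool call to move; the robot and the scene stay as the last step left them, time stands still between calls to the robot, and variables do not carry over. Pictures are saved under pics/ and viewed, and the job is handed in when it is done.

Besides the shell and the picture viewer there is one more tool, called after "Emit:" in YAML: its name, and indented under it one key for each argument. jog_arm: Moves the arm, as the interface text tells. Its arguments: {"type":"object","properties":{"targets":{"type":"array","items":{"type":"array"}},"force":{"type":"number"}},"required":["targets"]}

```bash
mkdir -p pics
cat > h.py <<'E'
import numpy as np, cv2
from rig import manip, get_image, camera_model, sign_off, spot_in, silhouettes, spot_point
def ray(cam,uv):
    m=camera_model(cam); K=np.array(m['mtx']);T=np.array(m['world_from_camera'])
    d=m.get('dist',None)
    p=np.linalg.inv(K)@[uv[0],uv[1],1]
    return T[:3,3],T[:3,:3]@np.array([p[0],-p[1],-1.])
def at_z(cam,uv,z):
    o,d=ray(cam,uv); return o+d*(z-o[2])/d[2]
def proj(cam,P):
    m=camera_model(cam); K=np.array(m['mtx']);T=np.linalg.inv(np.array(m['world_from_camera']))
    c=T[:3,:3]@P+T[:3,3]; c=K@[c[0],-c[1],-c[2]]; return c[:2]/c[2]
def save(cam,name):
    im,d=get_image(cam); cv2.imwrite(f'pics/{name}.png',im[:,:,::-1]); return im,d
E
python3 - <<'E'
from h import *
for c in('top','side'):
    save(c,c+'0'); m=camera_model(c); print({k:(np.round(v,3).tolist() if not isinstance(v,str) else v) for k,v in m.items()})
    for n in('pipe','bar','plate'):
        for r in silhouettes(n,c)[:2]:
            M=r['mask'].astype(np.uint8); print(c,n,round(r['score'],2),np.round(r['position']),cv2.minAreaRect(cv2.findNonZero(M)))
    print([(r['score'],r['position']) for r in spot_point('weld_line',c)[:2]],[(r['score'],r['position']) for r in spot_point('pipe',c)[:2]])
print(manip.get_state())
E
```

```text
{'mtx': [[397.663, 0.0, 279.778], [0.0, 397.663, 209.616], [0.0, 0.0, 1.0]], 'world_from_camera': [[0.018, 0.989, -0.148, 0.367], [-0.999, 0.022, 0.024, 0.023], [0.027, 0.147, 0.989, 0.914], [0.0, 0.0, 0.0, 1.0]]}
top pipe 0.81 [352. 202.] ((348.73040771484375, 203.80258178710938), (54.895263671875, 22.281633377075195), 74.87599182128906)
top bar 0.88 [244. 225.] ((241.55882263183594, 227.73532104492188), (53.11530303955078, 11.399173736572266), 75.96376037597656)
top plate 0.67 [293. 222.] ((293.4053955078125, 218.43243408203125), (88.4466552734375, 167.68698120117188), 80.53767395019531)
[] [(0.77, [350.0, 204.8])]
{'mtx': [[475.101, 0.0, 279.962], [0.0, 475.101, 207.333], [0.0, 0.0, 1.0]], 'world_from_camera': [[-0.81, -0.483, 0.333, 0.777], [0.587, -0.67, 0.455, 0.393], [0.003, 0.564, 0.826, 0.771], [0.0, 0.0, 0.0, 1.0]]}
side pipe 0.67 [221. 171.] ((223.01177978515625, 169.34707641601562), (25.92319107055664, 63.34369659423828), 49.398704528808594)
side bar 0.77 [323. 246.] ((321.30328369140625, 242.3360595703125), (14.468167304992676, 64.14647674560547), 39.80556869506836)
side plate 0.85 [279. 219.] ((274.8826904296875, 211.988525390625), (194.8492889404297, 103.75342559814453), 41.112091064453125)
[(0.67, [270.2, 209.1])] [(0.88, [225.2, 171.2])]
{'clock': 0.6, 'qpos': array([-1.36799639e+00,  2.75865520e-01,  1.50492951e+00, -2.21265470e-06,
        1.36069682e+00, -1.20979294e-01]), 'qd': array([-1.76530310e-03, -4.36032397e-04, -1.66156861e-03, -1.94651015e-04,
       -3.59549363e-05, -4.29491938e-04]), 'effort': array([-5.14163021e-04, -4.16391563e+01, -2.45984083e+01, -1.78336368e-04,
        3.26651607e-04,  2.00512247e-06]), 'position': array([ 0.18294551, -0.54513483,  0.24833591]), 'ee_rot': array([-0.11397473,  0.11397334, -0.69782532,  0.6978966 ]), 'contact_force': array([0.80140246, 0.31695161, 0.02156058]), 'moment': array([ 0.02889581,  0.00774384, -0.02815443]), 'width': 0.08546901432636503}
```

View pics/top0.png

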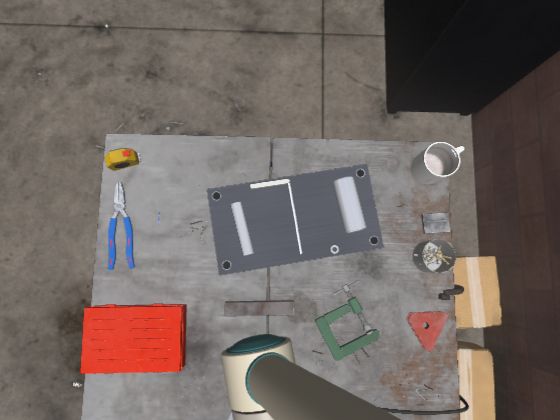

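View pics/side0.png

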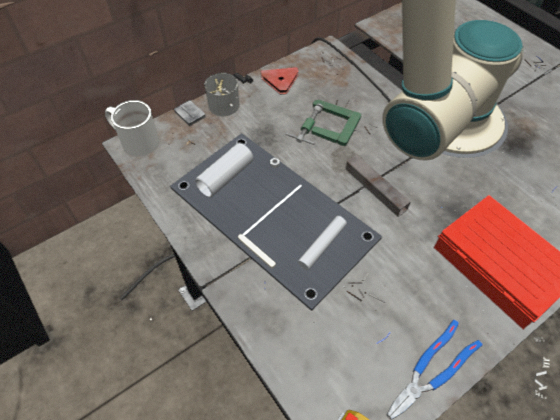

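The top picture shows the pipe at about (349,204), the chalk line from (289,182) to (301,254) and the bar at (242,228). The chalk stick lies near the line's far end at (270,184), and the nut is at (334,249). I'll push from the right side (-y), towards +y.

```bash
cat >> h.py <<'E'
def plate_fit(cam,im,mask):
    pass
def axis_fit(cam,mask,r,L=0.12,zp=0.01,p0=None):
    # fit cylinder silhouette by matching projected hull to mask
    from scipy.optimize import minimize
    a=np.linspace(0,2*np.pi,32,endpoint=False)
    M=mask.astype(np.float32)
    S=4
    def poly(p):
        x,y,t=p; ax=np.array([np.cos(t),np.sin(t),0]); n=np.array([-np.sin(t),np.cos(t),0])
        P=[proj(cam,np.array([x,y,zp+r])+s*ax*L/2+r*(np.cos(b)*n+np.sin(b)*np.array([0,0,1]))) for s in(-1,1) for b in a]
        return cv2.convexHull(np.array(P,np.float32))
    def cost(p):
        h=poly(p); I=np.zeros((420*S,560*S),np.uint8)
        cv2.fillConvexPoly(I,np.round((h+0.5)*S*16).astype(np.int32),1,shift=4)
        J=cv2.resize(I.astype(np.float32),(560,420),interpolation=cv2.INTER_AREA)
        return float(np.abs(J-M).sum())
    s=np.array([.006,.006,.05])
    best=minimize(cost,p0,method='Nelder-Mead',options=dict(initial_simplex=[p0]+[np.array(p0)+s*e for e in np.eye(3)],xatol=1e-4,fatol=.2,maxiter=150))
    return best.x,best.fun
def line_fit(cam,im,end0,end1):
    # white pixels near segment end0-end1 (px)
    e0,e1=np.array(end0,float),np.array(end1,float);u=(e1-e0);l=np.linalg.norm(u);u/=l;n=np.array([-u[1],u[0]])
    g=im.min(2).astype(np.float32); pts=[]
    for t in np.arange(6,l-3,1.0):
        o=np.arange(-5,5.01,.25); q=e0+t*u+np.outer(o,n)
        v=cv2.remap(g,q[:,0].astype(np.float32)[None],q[:,1].astype(np.float32)[None],cv2.INTER_LINEAR)[0]
        w=np.clip(v-np.median(v)-30,0,None)
        if w.sum()>0 and w.max()>40: pts.append(e0+t*u+n*(w@o/w.sum()))
    W=np.array([at_z(cam,p,.01)[:2] for p in pts])
    vx,vy,x,y=cv2.fitLine(W.astype(np.float32),cv2.DIST_HUBER,0,.01,.001).ravel()
    return W,np.array([x,y]),np.arctan2(vy,vx)
E
python3 - <<'E'
from h import *
seg={'top':((289,182),(301,254)),'side':((242,236),(300,186))}
for c in('top','side'):
    im,d=get_image(c)
    W,p,t=line_fit(c,im,*seg[c]); print(c,'line pt',p,'ang',np.degrees(t),[at_z(c,s,.01).round(4) for s in seg[c]])
    m=silhouettes('pipe',c)
    if m:
        p0=list(at_z(c,m[0]['position'],.034)[:2])+[t+.05]
        x,f=axis_fit(c,m[0]['mask'],.024,p0=p0); print('pipe',x,np.degrees(x[2]),f,m[0]['mask'].sum())
        n=np.array([-np.sin(t),np.cos(t)]); print('dist',(x[:2]-p)@n)
    pl=silhouettes('plate',c)
    if pl:
        h=cv2.convexHull(cv2.findNonZero(pl[0]['mask'].astype(np.uint8))); q=cv2.approxPolyN(h,4).reshape(-1,2) if hasattr(cv2,'approxPolyN') else h
        Q=np.array([at_z(c,a,.01)[:2] for a in q]);print('plate',Q.round(3).tolist(),Q.mean(0))
    if c=='top':
        for uv in((437,162),(434,256),(334,249),(345,320)): print(uv,at_z(c,uv,.03).round(3), d[uv[1],uv[0]])
from scipy.spatial.transform import Rotation as R
q=manip.get_state()['ee_rot']; print(R.from_quat(np.roll(q,-1)).as_matrix().round(3))
E
```

```text
top line pt [ 0.48116732 -0.03342297] ang 10.480734 [array([ 0.5673, -0.0189,  0.01  ]), array([ 0.4015, -0.0485,  0.01  ])]Traceback (most recent call last):
  File "<stdin>", line 9, in <module>
  File "h.py", line 33, in axis_fit
    best=minimize(cost,p0,method='Nelder-Mead',options=dict(initial_simplex=[p0]+[np.array(p0)+s*e for e in np.eye(3)],xatol=1e-4,fatol=.2,maxiter=150))
    res = _minimize_neldermead(fun, x0, args, callback, bounds=bounds,
                               **options)
    fxr = func(xr)
    fx = function(np.copy(x), *(wrapper_args + args))
  File "h.py", line 28, in cost
    h=poly(p); I=np.zeros((420*S,560*S),np.uint8)
  File "h.py", line 25, in poly
    P=[proj(cam,np.array([x,y,zp+r])+s*ax*L/2+r*(np.cos(b)*n+np.sin(b)*np.array([0,0,1]))) for s in(-1,1) for b in a]
       ~~~~^^^^^^^^^^^^^^^^^^^^^^^^^^^^^^^^^^^^^^^^^^^^^^^^^^^^^^^^^^^^^^^^^^^^^^^^^^^^^^^
  File "h.py", line 11, in proj
    m=camera_model(cam); K=np.array(m['mtx']);T=np.linalg.inv(np.array(m['world_from_camera']))
ValueError: time passes only in moves, steps and waits
```

```bash
sed -i 's/^def ray/CM={}\ndef cmod(c):\n    if c not in CM: CM[c]=camera_model(c)\n    return CM[c]\ndef ray/; s/m=camera_model(cam)/m=cmod(cam)/' h.py
cat > look.py <<'E'
from h import *
import sys,json
seg={'top':((289,182),(301,254)),'side':((242,236),(300,186))}
for c in('top','side'):
    im,d=save(c,c+sys.argv[1])
    if sys.argv[1]=='1':
        W,p,t=line_fit(c,im,*seg[c]); json.dump([p.tolist(),float(t)],open(c+'line.json','w'))
        n=np.array([-np.sin(t),np.cos(t)]);print('resid mm',np.std((W-p)@n)*1e3,len(W))
    p,t=json.load(open(c+'line.json')); p=np.array(p)
    n=np.array([-np.sin(t),np.cos(t)]);u=np.array([n[1],-n[0]])
    e=[at_z(c,s,.01)[:2] for s in seg[c]]; mid=(e[0]+e[1])/2; p=p+u*((mid-p)@u)
    print(c,'line mid',p.round(4),'ang',np.degrees(t).round(2))
    m=silhouettes('pipe',c)
    if m:
        p0=list(at_z(c,m[0]['position'],.034)[:2])+[t]
        x,f=axis_fit(c,m[0]['mask'],.024,p0=p0); print('pipe',x.round(4),'rel deg',np.degrees(x[2]-t).round(2),'cost',f,m[0]['mask'].sum(),m[0]['score'])
        print('across mm',((x[:2]-p)@n*1e3).round(1),'along',((x[:2]-p)@u*1e3).round(1))
    r=spot_point('pipe',c)
    if r: x=at_z(c,r[0]['position'],.034)[:2]; print('  origin pt across/along',((x-p)@n*1e3).round(1),((x-p)@u*1e3).round(1),r[0]['score'])
    if sys.argv[1]=='1':
        pl=silhouettes('plate',c)
        if pl:
            h=cv2.convexHull(cv2.findNonZero(pl[0]['mask'].astype(np.uint8))); q=cv2.boxPoints(cv2.minAreaRect(np.array([at_z(c,a[0],.01)[:2] for a in h],np.float32)))
            print('plate',q.round(3).tolist(),q.mean(0))
        if c=='top':
            for uv in((437,162),(434,256),(334,249),(345,320)): print(uv,at_z(c,uv,.03).round(3), d[uv[1],uv[0]])
s=manip.get_state();print(s['clock'],s['position'].round(4))
from scipy.spatial.transform import Rotation as R
print(R.from_quat(np.roll(s['ee_rot'],-1)).as_matrix().round(3),s['qpos'].round(2))
E
python3 look.py 1
```

```text
resid mm 0.19962116006411157 64
top line mid [ 0.4843 -0.0329] ang 10.51
pipe [ 0.5139 -0.1524  0.232 ] rel deg 2.78 cost 49.8125 1197 0.59
across mm -123.0 along 7.3
  origin pt across/along -132.9 5.3 0.89
plate [[0.3490000069141388, 0.1379999965429306], [0.4189999997615814, -0.23899999260902405], [0.6190000176429749, -0.20200000703334808], [0.5490000247955322, 0.17499999701976776]] [ 0.48415846 -0.0322165 ]
(437, 162) [ 0.618 -0.36   0.03 ] 0.9441087
(434, 256) [ 0.402 -0.344  0.03 ] 0.8869782
(334, 249) [ 0.413 -0.12   0.03 ] 0.9049474
(345, 320) [ 0.26  -0.144  0.03 ] 0.89086753
resid mm 0.19601845317546177 68
side line mid [ 0.4864 -0.0315] ang 10.48
pipe [ 0.5178 -0.152   0.243 ] rel deg 3.44 cost 95.0625 1480 0.95
across mm -124.3 along 9.0
  origin pt across/along -126.1 4.9 0.9
plate [[0.35100001096725464, 0.14000000059604645], [0.421999990940094, -0.2370000034570694], [0.6240000128746033, -0.20000000298023224], [0.5529999732971191, 0.17800000309944153]] [ 0.48732007 -0.02990206]
1.1 [ 0.183  -0.5451  0.2483]
[[-0.948  0.     0.318]
 [-0.318 -0.    -0.948]
 [ 0.    -1.     0.   ]] [-1.37  0.28  1.5  -0.    1.36 -0.12]
```

Emit:
jog_arm:
  targets:
    - [0.06, [0.0346, 0.0335, 0], 0.148]
    - [0.06, [0.0346, 0.0335, 0], 0.148]
    - [0.06, [0.0346, 0.0335, 0], 0.148]
    - [0.06, [0.0346, 0.0335, 0], 0.148]
    - [0.06, [0.0346, 0.0335, 0], 0.148]
    - [0.06, [0.0346, 0.0335, 0], 0.148]
    - [0.06, [0.0346, 0.0335, 0], 0.148]
    - [0.06, [0.0346, 0.0335, 0], 0.148]
    - [0.06, [0.0346, 0.0335, 0], 0.148]
    - [0.06, [0.0346, 0.0335, 0], 0.148]

```text
clock: 2.35
position: [0.53, -0.209, 0.2484]
ee_rot: [-0.556, 0.556, -0.437, 0.437]
contact_force: [0.1, -0.6, 0.5]
width: 0.0601
```

```bash
python3 look.py 2
```

```text
top line mid [ 0.4843 -0.0329] ang 10.51
pipe [ 0.5137 -0.153   0.2457] rel deg 3.57 cost 78.5 1249 0.6
across mm -123.5 along 7.1
  origin pt across/along -129.8 7.4 0.73
side line mid [ 0.4864 -0.0315] ang 10.48
pipe [ 0.5161 -0.1523  0.2525] rel deg 3.99 cost 114.625 1448 0.69
across mm -124.3 along 7.2
  origin pt across/along -120.5 9.3 0.68
2.65 [ 0.5282 -0.2107  0.2483]
[[ 0.23  -0.001  0.973]
 [-0.973 -0.     0.23 ]
 [ 0.    -1.    -0.001]] [-0.5   0.27  1.52 -0.    1.36 -0.73]
```

Emit:
jog_arm:
  targets:
    - [0.06, [0, 0, -0.05], 0]
    - [0.06, [0, 0, -0.05], 0]
    - [0.06, [0, 0, -0.045], 0]
    - [0.06, [0, 0, -0.035], 0]
    - [0.06, [0, 0, -0.02], 0.01]
    - [0.06, [0, 0, -0.013], 0]
    - [0.06, [0, 0, 0], 0]

```text
clock: 3.52
position: [0.5281, -0.2107, 0.0348]
ee_rot: [-0.556, 0.557, -0.437, 0.436]
contact_force: [-0.3, -0.6, 0.1]
width: 0.0603
```

```bash
python3 look.py 3
```

```text
top line mid [ 0.4843 -0.0329] ang 10.51
pipe [ 0.5142 -0.1529  0.2389] rel deg 3.18 cost 57.9375 1166 0.85
across mm -123.4 along 7.5
  origin pt across/along -129.9 4.4 0.65
side line mid [ 0.4864 -0.0315] ang 10.48
pipe [ 0.5161 -0.1521  0.2382] rel deg 3.17 cost 66.0 1562 0.94
across mm -124.1 along 7.3
  origin pt across/along -126.7 14.2 0.79
3.825 [ 0.5295 -0.2105  0.0363]
[[ 0.241  0.002  0.971]
 [-0.971 -0.001  0.241]
 [ 0.001 -1.     0.001]] [-0.5   0.46  1.81  0.    0.87 -0.74]
```

View pics/side3.png

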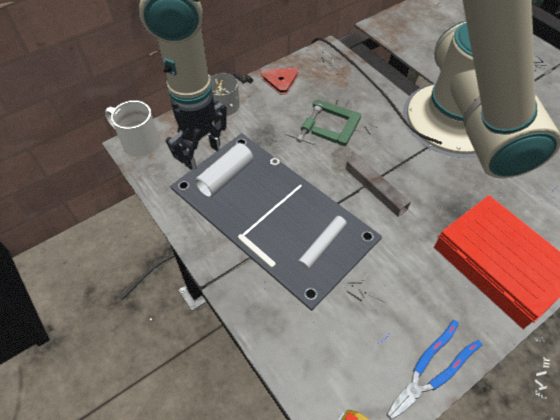

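View pics/top3.png

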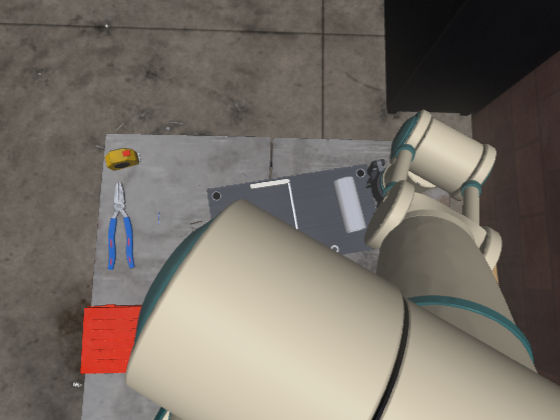

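Emit:
jog_arm:
  targets:
    - [0.06, [-0.0009, 0.0039, 0], 0]
    - [0.06, [-0.0009, 0.0039, 0], 0]
    - [0.06, [-0.0009, 0.0039, 0], 0]
    - [0.06, [-0.0009, 0.0039, 0], 0]
    - [0.06, [-0.0009, 0.0039, 0], 0]
    - [0.06, [-0.0009, 0.0039, 0], 0]
    - [0.06, [-0.0009, 0.0039, 0], 0]
    - [0.06, [-0.0009, 0.0039, 0], 0]
    - [0.06, [-0.0009, 0.0039, 0], 0]
    - [0.06, [-0.0009, 0.0039, 0], 0]

```text
clock: 5.08
position: [0.5199, -0.1709, 0.0353]
ee_rot: [0.557, -0.557, 0.436, -0.436]
contact_force: [0.4, 0.2, -0.6]
width: 0.0601
```

```bash
python3 look.py 4
```

```text
top line mid [ 0.4843 -0.0329] ang 10.51
pipe [ 0.5112 -0.1363  0.2323] rel deg 2.8 cost 321.0 882 0.7
across mm -106.6 along 7.6
  origin pt across/along -109.0 7.1 0.77
side line mid [ 0.4864 -0.0315] ang 10.48
pipe [ 0.5111 -0.1332  0.2409] rel deg 3.32 cost 102.9375 1492 0.61
across mm -104.6 along 5.8
  origin pt across/along -107.3 3.7 0.81
5.375 [ 0.52   -0.1712  0.0353]
[[ 0.241  0.     0.971]
 [-0.971 -0.     0.241]
 [ 0.    -1.     0.   ]] [-0.45  0.44  1.86  0.    0.85 -0.69]
```

View pics/side4.png

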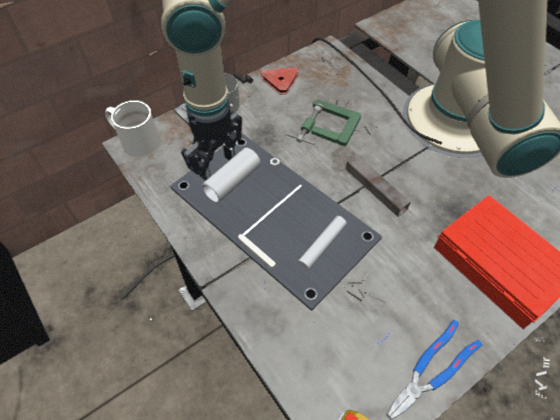

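Emit:
jog_arm:
  targets:
    - [0.06, [-0.0009, 0.0039, 0], 0]
    - [0.06, [-0.0009, 0.0039, 0], 0]
    - [0.06, [-0.0009, 0.0039, 0], 0]
    - [0.06, [-0.0009, 0.0039, 0], 0]
    - [0.06, [-0.0009, 0.0039, 0], 0]
    - [0.06, [-0.0009, 0.0039, 0], 0]
    - [0.06, [-0.0009, 0.0039, 0], 0]
    - [0.06, [-0.0009, 0.0039, 0], 0]
    - [0.06, [-0.0009, 0.0039, 0], 0]
    - [0.06, [-0.0009, 0.0039, 0], 0]

```text
clock: 6.62
position: [0.5109, -0.1319, 0.0353]
ee_rot: [0.557, -0.557, 0.436, -0.436]
contact_force: [0.9, 0.0, 0.5]
width: 0.06
```

```bash
python3 look.py 5
```

```text
top line mid [ 0.4843 -0.0329] ang 10.51
pipe [ 0.5273 -0.0913  0.2211] rel deg 2.16 cost 620.125 577 0.86
across mm -65.3 along 31.6
  origin pt across/along -68.6 1.9 0.66
side line mid [ 0.4864 -0.0315] ang 10.48
pipe [ 0.4998 -0.0952  0.2538] rel deg 4.06 cost 132.1875 1477 0.68
across mm -65.1 along 1.6
  origin pt across/along -64.1 5.4 0.69
6.925 [ 0.511  -0.1322  0.0353]
[[ 0.241  0.     0.971]
 [-0.971  0.     0.241]
 [ 0.    -1.     0.   ]] [-0.39  0.42  1.9   0.    0.83 -0.63]
```

Emit:
jog_arm:
  targets:
    - [0.06, [-0.0008, 0.0039, 0], -0.006]
    - [0.06, [-0.0008, 0.0039, 0], -0.006]
    - [0.06, [-0.0008, 0.0039, 0], -0.006]
    - [0.06, [-0.0008, 0.0039, 0], -0.006]
    - [0.06, [-0.0008, 0.0039, 0], -0.006]
    - [0.06, [-0.0008, 0.0039, 0], -0.006]
    - [0.06, [-0.0008, 0.0039, 0], -0.006]
    - [0.06, [-0.0008, 0.0039, 0], -0.006]
    - [0.06, [-0.0008, 0.0039, 0], -0.006]
    - [0.06, [-0.0008, 0.0039, 0], -0.006]

```text
clock: 8.18
position: [0.5029, -0.0929, 0.0353]
ee_rot: [0.544, -0.543, 0.452, -0.452]
contact_force: [-0.2, -0.2, -0.0]
width: 0.06
```

```bash
python3 look.py 6
```

```text
top line mid [ 0.4843 -0.0329] ang 10.51
pipe [ 0.5271 -0.0406  0.1833] rel deg -0.01 cost 929.0 267 0.83
across mm -15.4 along 40.8
  origin pt across/along -27.0 -0.7 0.86
side line mid [ 0.4864 -0.0315] ang 10.48
pipe [ 0.4908 -0.055   0.2413] rel deg 3.35 cost 104.375 1563 0.61
across mm -24.0 along 0.0
  origin pt across/along -21.7 -4.0 0.77
8.475 [ 0.503  -0.0932  0.0353]
[[ 0.182  0.     0.983]
 [-0.983 -0.     0.182]
 [ 0.    -1.     0.   ]] [-0.32  0.4   1.94  0.    0.81 -0.5 ]
```

View pics/side6.png

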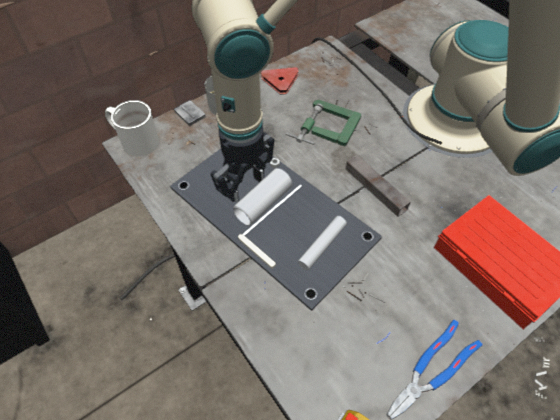

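View pics/top6.png

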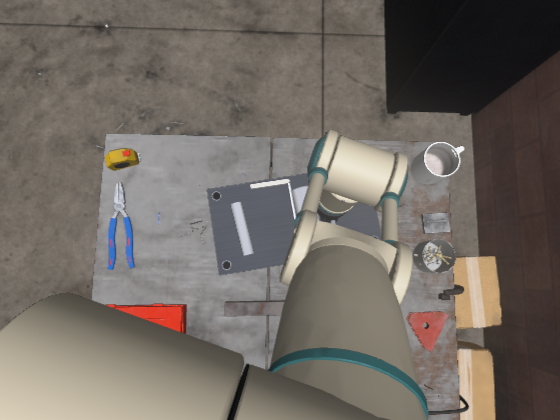

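Emit:
jog_arm:
  targets:
    - [0.06, [-0.0004, 0.002, 0], 0]
    - [0.06, [-0.0004, 0.002, 0], 0]
    - [0.06, [-0.0004, 0.002, 0], 0]
    - [0.06, [-0.0004, 0.002, 0], 0]
    - [0.06, [-0.0004, 0.002, 0], 0]
    - [0.06, [0, 0, 0], 0]

```text
clock: 9.22
position: [0.5008, -0.0829, 0.0353]
ee_rot: [0.544, -0.544, 0.452, -0.452]
contact_force: [0.1, 0.4, 0.7]
width: 0.0601
```

```bash
python3 look.py 7
python3 - <<'E'
import cv2
i=cv2.imread('pics/side7.png')[130:270,180:340]; cv2.imwrite('pics/side7c.png',cv2.resize(i,None,fx=4,fy=4,interpolation=cv2.INTER_CUBIC))
E
```

```text
top line mid [ 0.4843 -0.0329] ang 10.51
pipe [ 0.5196 -0.0374  0.2812] rel deg 5.6 cost 968.0 227 0.55
across mm -10.9 along 34.0
  origin pt across/along -22.5 3.2 0.68
side line mid [ 0.4864 -0.0315] ang 10.48
pipe [ 0.4902 -0.0473  0.2392] rel deg 3.22 cost 74.625 1633 0.74
across mm -16.3 along 0.8
  origin pt across/along -11.3 2.2 0.67
9.525 [ 0.501  -0.0832  0.0353]
[[ 0.182  0.     0.983]
 [-0.983  0.     0.182]
 [ 0.    -1.     0.   ]] [-0.3   0.39  1.94  0.    0.8  -0.48]
```

View pics/side7c.png

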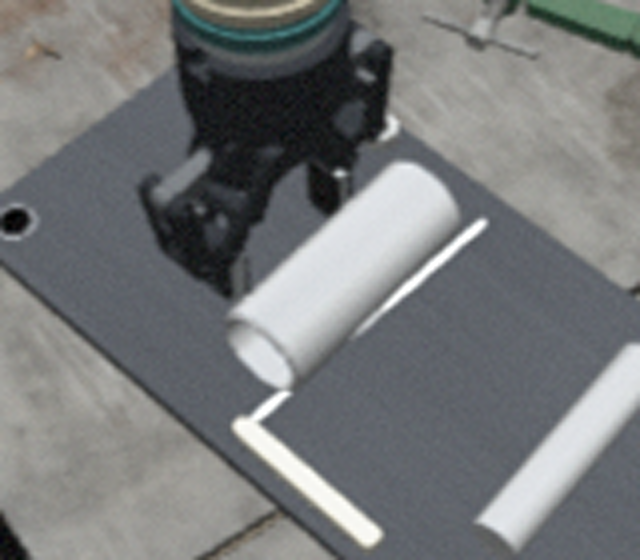

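The pipe has rolled cleanly but is still about 3° askew. A sideways push only rolls it and doesn't turn it. I'll roll it nearly to the line, then lift the tool clear and square the pipe up by lightly straddling it with the pads, without gripping.

Emit:
jog_arm:
  targets:
    - [0.06, [-0.0004, 0.002, 0], 0]
    - [0.06, [-0.0004, 0.002, 0], 0]
    - [0.06, [-0.0004, 0.002, 0], 0]
    - [0.06, [-0.0004, 0.002, 0], 0]
    - [0.06, [-0.0004, 0.002, 0], 0]
    - [0.06, [-0.0004, 0.002, 0], 0]
    - [0.06, [0.0, 0.0, 0], 0]

```text
clock: 10.4
position: [0.4984, -0.0709, 0.0353]
ee_rot: [0.544, -0.544, 0.452, -0.452]
contact_force: [1.3, -0.9, -0.2]
width: 0.06
```

```bash
python3 look.py 8
```

```text
top line mid [ 0.4843 -0.0329] ang 10.51
pipe [ 0.5168 -0.0273  0.3064] rel deg 7.05 cost 1016.125 179 0.67
across mm -0.4 along 33.1
  origin pt across/along -4.3 -2.2 0.53
side line mid [ 0.4864 -0.0315] ang 10.48
pipe [ 0.4868 -0.0351  0.2468] rel deg 3.66 cost 108.4375 1577 0.83
across mm -3.6 along -0.3
  origin pt across/along 1.0 -2.5 0.66
10.7 [ 0.4986 -0.0712  0.0353]
[[ 0.182  0.     0.983]
 [-0.983  0.     0.182]
 [-0.    -1.     0.   ]] [-0.28  0.39  1.95  0.    0.8  -0.46]
```

Emit:
jog_arm:
  targets:
    - [0.06, [0.0018, -0.0098, 0], 0]
    - [0.06, [0.0018, -0.0098, 0], 0]
    - [0.085, [0, 0, 0.045], 0]
    - [0.085, [0, 0, 0.045], 0]
    - [0.085, [0, 0, 0.02], -0.168]
    - [0.085, [0, 0, 0], -0.168]
    - [0.085, [0, 0, 0], -0.168]
    - [0.085, [-0.0054, 0.0189, 0], -0.168]
    - [0.085, [-0.0054, 0.0189, 0], -0.168]
    - [0.085, [-0.0054, 0.0189, 0], -0.168]

```text
clock: 11.95
position: [0.486, -0.0343, 0.1453]
ee_rot: [-0.256, 0.255, -0.659, 0.659]
contact_force: [-0.3, 0.6, -0.1]
width: 0.0849
```

Emit:
jog_arm:
  targets:
    - [0.085, [0, 0, 0], -0.168]
    - [0.085, [0, 0, 0], -0.168]
    - [0.085, [0, 0, 0], -0.168]
    - [0.085, [0, 0, 0], 0]

```text
clock: 12.45
position: [0.4861, -0.0347, 0.1454]
ee_rot: [-0.086, 0.086, -0.702, 0.702]
contact_force: [-0.1, -0.0, 0.2]
width: 0.0848
```

```bash
python3 look.py 9
python3 - <<'E'
import cv2
i=cv2.imread('pics/side9.png')[100:270,160:360]; cv2.imwrite('pics/side9c.png',cv2.resize(i,None,fx=3,fy=3,interpolation=cv2.INTER_CUBIC))
E
```

```text
top line mid [ 0.4843 -0.0329] ang 10.51
pipe [ 0.4523 -0.0426  0.2527] rel deg 3.97 cost 679.1875 565 0.68
across mm -3.8 along -33.2
  origin pt across/along -5.5 -2.9 0.59
side line mid [ 0.4864 -0.0315] ang 10.48
  origin pt across/along -8.1 -2.1 0.82
12.75 [ 0.486  -0.0342  0.1453]
[[-0.971  0.     0.24 ]
 [-0.24  -0.    -0.971]
 [ 0.    -1.     0.   ]] [-0.21  0.23  1.85 -0.    1.06  1.12]
```

View pics/side9c.png

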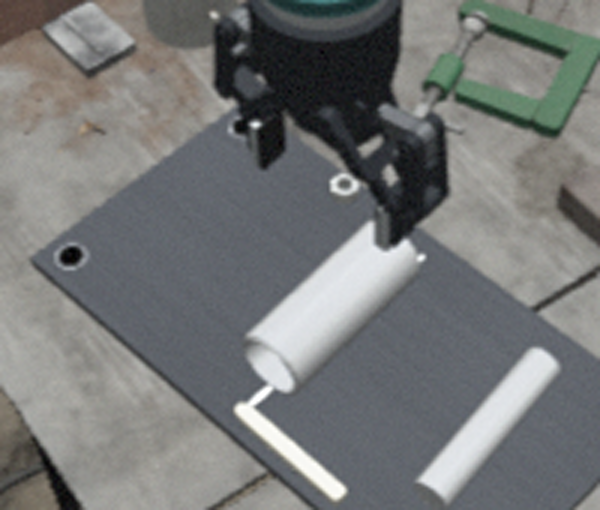

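Emit:
jog_arm:
  targets:
    - [0.085, [0, -0.001, -0.04], 0]
    - [0.085, [0, 0, -0.035], 0]
    - [0.085, [0, 0, -0.02], 0]
    - [0.085, [0, 0, -0.014], 0]
    - [0.075, [0, 0, 0], 0]
    - [0.065, [0, 0, 0], 0]
    - [0.06, [0, 0, 0], 0]
    - [0.056, [0, 0, 0], 0]
    - [0.053, [0, 0, 0], 0]
    - [0.051, [0, 0, 0], 0]
  force: 20

```text
clock: 14.0
position: [0.486, -0.0351, 0.0365]
ee_rot: [-0.085, 0.085, -0.702, 0.702]
contact_force: [-0.0, -0.8, 0.3]
width: 0.0509
```

```bash
python3 look.py 10
python3 - <<'E'
import cv2
i=cv2.imread('pics/side10.png')[100:270,160:360]; cv2.imwrite('pics/side10c.png',cv2.resize(i,None,fx=3,fy=3,interpolation=cv2.INTER_CUBIC))
E
```

```text
top line mid [ 0.4843 -0.0329] ang 10.51
pipe [ 0.441  -0.0457  0.2078] rel deg 1.39 cost 857.75 359 0.82
across mm -4.8 along -44.9
side line mid [ 0.4864 -0.0315] ang 10.48
pipe [ 0.4868 -0.0374  0.2794] rel deg 5.52 cost 677.25 1062 0.95
across mm -5.9 along -0.7
  origin pt across/along -3.6 -2.9 0.65
14.3 [ 0.4859 -0.035   0.0363]
[[-0.971 -0.     0.239]
 [-0.239 -0.    -0.971]
 [ 0.    -1.     0.   ]] [-0.21  0.37  1.99 -0.    0.79  1.11]
```

View pics/side10c.png

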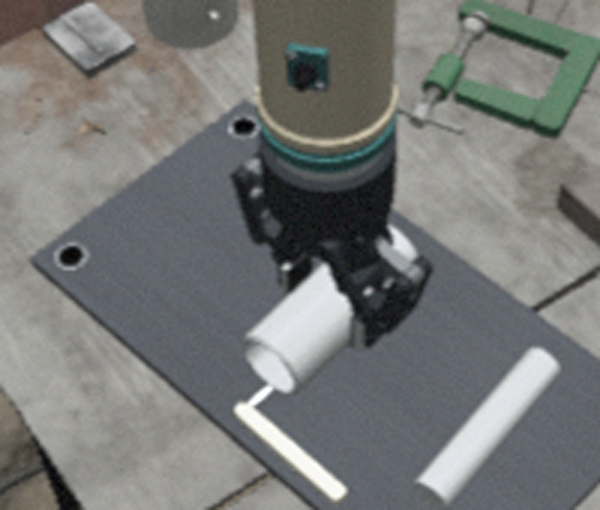

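Emit:
jog_arm:
  targets:
    - [0.051, [-0.0003, 0.0015, 0], 0]
    - [0.051, [-0.0003, 0.0015, 0], 0]
    - [0.05, [0, 0, 0], 0]
    - [0.0485, [0, 0, 0], 0]
    - [0.0485, [0, 0, 0], 0]
    - [0.0485, [0, 0, 0], -0.015]
    - [0.0485, [0, 0, 0], -0.015]
    - [0.0485, [0, 0, 0], -0.015]
    - [0.0485, [0, 0, 0], -0.015]
    - [0.0485, [0, 0, 0], -0.01]

```text
clock: 15.55
position: [0.4854, -0.0321, 0.0363]
ee_rot: [-0.06, 0.06, -0.704, 0.705]
contact_force: [0.5, -1.3, -0.5]
width: 0.0486
```

```bash
python3 look.py 11
python3 - <<'E'
import cv2
i=cv2.imread('pics/side11.png')[100:270,160:360]; cv2.imwrite('pics/side11c.png',cv2.resize(i,None,fx=3,fy=3,interpolation=cv2.INTER_CUBIC))
E
```

```text
top line mid [ 0.4843 -0.0329] ang 10.51
pipe [ 0.4445 -0.0408  0.2452] rel deg 3.54 cost 819.375 394 0.89
across mm -0.6 along -40.6
  origin pt across/along -4.3 -1.8 0.65
side line mid [ 0.4864 -0.0315] ang 10.48
pipe [ 0.4869 -0.036   0.2786] rel deg 5.48 cost 725.0 959 0.7
across mm -4.5 along -0.3
  origin pt across/along -3.6 -1.0 0.61
15.85 [ 0.4853 -0.0321  0.0363]
[[-0.985  0.     0.171]
 [-0.171 -0.    -0.985]
 [-0.    -1.     0.   ]] [-0.21  0.37  1.99 -0.    0.79  1.19]
```

View pics/side11c.png

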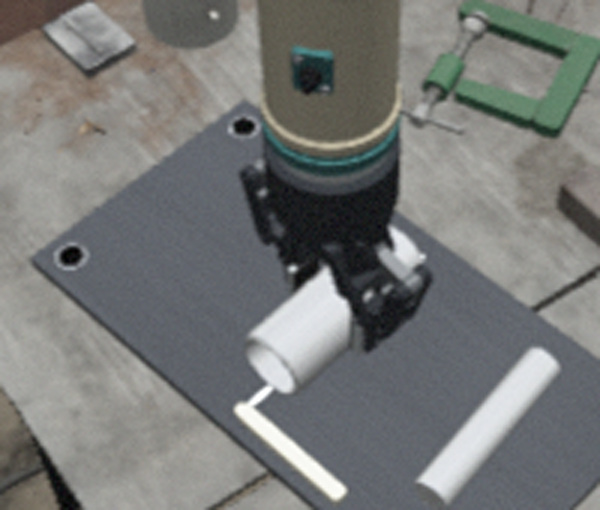

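Emit:
jog_arm:
  targets:
    - [0.051, [0, 0, 0], 0]
    - [0.06, [0, 0, 0], 0]
    - [0.085, [0, 0, 0], 0]
    - [0.085, [0, 0, 0], 0]
    - [0.085, [0, 0, 0.02], 0]
    - [0.085, [0, 0, 0.04], 0]
    - [0.085, [0, 0, 0.04], 0]
    - [0.085, [0.01, -0.05, 0.02], 0]
    - [0.085, [0.01, -0.05, 0], 0]
    - [0.085, [0, 0, 0], 0]

```text
clock: 17.1
position: [0.5065, -0.1353, 0.1568]
ee_rot: [-0.06, 0.059, -0.704, 0.705]
contact_force: [-0.2, 0.6, -0.0]
width: 0.0849
```

```bash
python3 look.py 12
python3 - <<'E'
import cv2
i=cv2.imread('pics/side12.png')[100:270,160:360]; cv2.imwrite('pics/side12c.png',cv2.resize(i,None,fx=4,fy=3.5,interpolation=cv2.INTER_CUBIC))
E
```

```text
top line mid [ 0.4843 -0.0329] ang 10.51
pipe [ 0.4849 -0.0327  0.2031] rel deg 1.13 cost 71.0625 1146 0.59
across mm 0.0 along 0.7
  origin pt across/along -6.6 3.3 0.97
side line mid [ 0.4864 -0.0315] ang 10.48
pipe [ 0.4869 -0.0325  0.212 ] rel deg 1.66 cost 83.5 1634 0.66
across mm -1.1 along 0.3
  origin pt across/along -2.3 -1.6 0.63
17.4 [ 0.5048 -0.1309  0.156 ]
[[-0.985 -0.001  0.172]
 [-0.172  0.001 -0.985]
 [ 0.001 -1.    -0.001]] [-0.39  0.27  1.76  0.    1.11  1.01]
```

View pics/side12c.png

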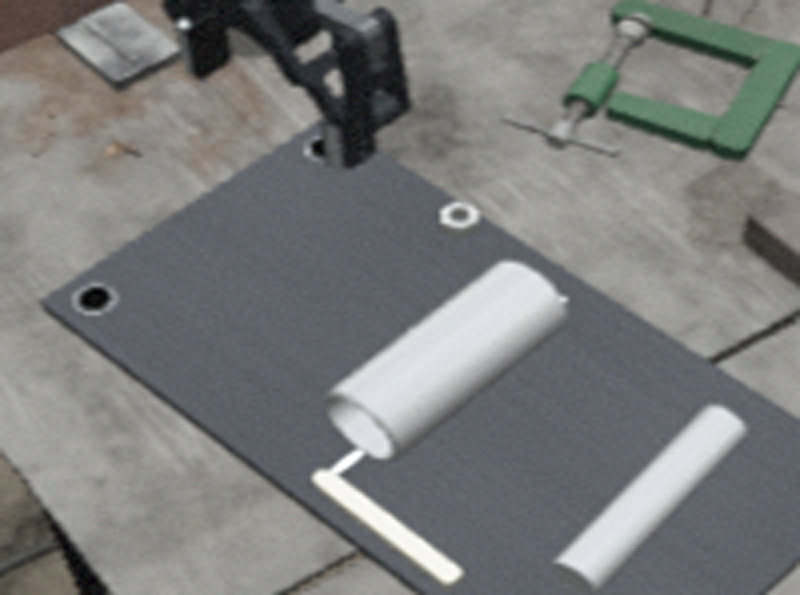

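View pics/top12.png

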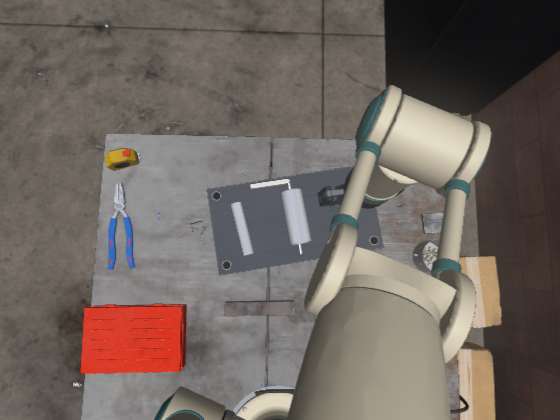

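```bash
python3 look.py 13; python3 -c "
from rig import sign_off; print(sign_off())"
```

```text
top line mid [ 0.4843 -0.0329] ang 10.51
pipe [ 0.4841 -0.0323  0.2146] rel deg 1.79 cost 63.6875 1254 0.91
across mm 0.6 along -0.1
  origin pt across/along -6.5 -0.1 0.9
side line mid [ 0.4864 -0.0315] ang 10.48
pipe [ 0.4863 -0.0321  0.2103] rel deg 1.57 cost 120.8125 1568 0.6
across mm -0.6 along -0.1
  origin pt across/along -2.9 -5.5 0.85
17.7 [ 0.5053 -0.1317  0.1564]
[[-0.985  0.     0.172]
 [-0.172 -0.    -0.985]
 [-0.    -1.     0.   ]] [-0.39  0.27  1.76 -0.    1.11  1.01]
the job is handed in; nothing more can be done
None
```

The pipe is resting along the chalk line, centred over it, and the job is handed in at about 17.7 s. No verdict was reported.

**What I did:** I rolled the pipe about 120 mm at up to about 32 mm/s, pushing with the two open fingers at axis height, and stopped it about 4 mm short of the line. Side pushing did not take out its initial skew of about 3°. So I straddled it with the pads almost closed (48.5 mm opening), eased it the last 3 mm onto the line and turned it about 2° on the plate. Then I opened the fingers and withdrew. I never lifted or gripped it, though that small turn made its ends slide a little rather than roll.

**Last checks**

| Check | Top camera | Side camera |
|---|---|---|
| Offset across the line, outline fit | +0.6 mm | −0.6 mm |
| Offset along the line, outline fit | −0.1 mm | −0.1 mm |
| Skew left over, outline fit | about 1.8° | about 1.6° |
| Offset across the line, network's origin point | −6.5 mm | −2.9 mm |
| Offset along the line, network's origin point | −0.1 mm | −5.5 mm |

- **Disagreement:** the network's origin points do not match the fits. They scattered by several mm throughout, so I went by the fits and the pictures.
- **Rest:** two looks 0.3 s apart agreed to within about 0.6 mm, so the pipe appears to be at rest.
- **Bar and gripper:** the bar was not touched. The gripper is clear of everything.

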